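Find the rattling parts case beside the scroll saw

TASK

Slide the red grip of the parts rack's transport lock all the way to its end stop, to free the three sealed cases, and leave it there. Then lift the cases one at a time and shake each briskly along its length to find the one that rattles, setting quiet ones back in their nests. Finish while still holding the rattling case, upright and still, about 10 cm above the round red hand-over mat, with the quiet cases in their nests (never hold those over the mat) and everything else on the bench left alone.

Things in the scene. Friction and masses are not known exactly. Their poses are not given: they have to be found in the camera images.
- rack: plywood rack 190 x 350, fixed; origin on the bench under the middle nest; x points away from the robot, y to its left (yaw at most 0.2 rad). Nests at y = +125, 0, -125. Behind them (x = 82 to 112) a blue beam 64 high carries the steel lock bar, whose three tabs, 30 wide, reach to x = 35 at heights 69 to 75, over the far ends of the cases (tops at 64) while locked
- lock (a joint): transport lock position in m: 0 = locked, tabs over the middle of the cases; 0.060 = end stop, cases free (each tab then stands between two cases). Grows as the bar slides along the rack's +y (robot's left). Friction 2 N; it stays where it is left.
- lock_grip (a point): centre of the top face of the red grip that stands on the lock bar: a block 26 (rack x) x 22 (rack y) x 40 high, its top 115 above the bench; moves with the lock
- nest_left (a point): centre of the floor of the left nest (robot's left, +y), 8 above the bench: a felt-lined pocket 110 x 52 in the rack, rim 6 high, so the case that stands in it at the start has 5 of play on each side. Case: 100 long (rack x) x 42 wide (rack y) x 56 high, black, yellow lid band, 0.3 to 0.5 kg; it starts centred in its nest to within 2 mm and parallel to the rack within 0.05 rad
- nest_middle (a point): centre of the floor of the middle nest, made like the left one and with a like case in it. In one case, a different nest each time, the content, a steel part of about 0.24 kg, is loose: it slides 60 mm end to end along the case's length, almost freely, when the case is shaken or tipped that way, and knocks at the ends
- nest_right (a point): centre of the floor of the right nest (robot's right, -y), made like the left one and with a like case in it. The three cases look alike; in two of them the content is packed tight and nothing moves
- mat: round red hand-over mat with a white ring, 110 diameter, 4 thick, fixed flat on the bench to the left of the rack; origin = centre of its underside
- flower: flower-shaped wooden cut-out, 115 across, 18 thick; bystander, origin at the centre of its underside
- offcut: wooden off-cut about 110 x 70 x 18; bystander, origin at the centre of its underside
- driver: screwdriver lying on the bench; bystander
- sander: cork sanding block 110 x 65 x 35; bystander, origin at the centre of its underside
- glue: white glue bottle, 56 diameter, 150 high; bystander, origin at the centre of its underside
- jar: amber jar with steel lid, 64 diameter, 85 high; bystander, origin at the centre of its underside
- mug: blue mug, 80 diameter, 92 high; bystander, origin at the centre of its underside
Things that resemble listed ones, but are neither listed nor needed, are in the scene too. What is shaped like the mat but black, blue or grey is not meant.

How it is judged:
By the outcome, as a careful person would: the job done as asked, in the order asked, and still so for the second after the job is handed in, while the arm keeps its last pose, push and grip.
It also fails if it takes over 72 s, if anything falls off the work surface, if the arm or the gripper's body presses on something with over 40 N, if the wrist force passes 120 N, or if a joint passes its speed limit or range.

ROBOT

A 6-joint arm with a two-finger parallel gripper is mounted at the origin on the work surface. World frame = base frame: x ahead of the robot, y to its left, z up, the work surface at z = 0. Lengths are in m, angles in rad, forces in N, time in s.
With the tool pointing down it reaches from about 0.35 to 0.775 m from the base axis. Payload 5.5 kg.
Tool frame: the origin (TCP) lies between the finger pads; the fingertips stand env.nose_length ahead of it and the grasp point (between the pads) lies 8 mm behind it (env.nose_length is the distance from the TCP to the fingertips, in m); z points along the fingers, y is the direction in which the jaws open and shut (so a half turn about z gives the same grasp; the last joint's range is limited). The gripper opens to 85 mm and grips with 20 to 120 N. Pads are 22 mm wide; open, the fingers measure 114 mm over their backs; the gripper's body (76 mm by 85 mm) begins 54 mm behind the grasp point. The pads swing forward as they close: fully open they stand 13 mm farther back than shut.
Start: joints at [1.133, 0.313, 0.046, 1.304, 0, 1.431], TCP at [0.169, 0.55, 0.242] pointing down, gripper open.
Joint ranges: [-2.76, 2.76], [-0.86, 1.69], [-1.03, 1.26], [-2.2, 2.34], [-1.47, 1.5], [-3.14, 3.14]. Speed limits (rad/s): [2.57, 2.57, 3.14, 3.14, 3.14, 3.14].

INTERFACE

Orientations are given as a unit quaternion [w, x, y, z].
In Python, from workcell import env gives the robot as it stands. The module is installed in compiled form; this text tells all that it offers.
- The arm moves only by the shell command python3 -m creep 'ROWS' [FORCE]. ROWS is a JSON object of lists of equal length, an entry for each row: "hand": the finger opening in mm, from 0 to 85.4; "delta_pos": the shift along the tool's x, y, z scaled (see below), a list of three; "turn": the turn about the tool's z scaled (see below). In form: {"hand": [hand, ...], "delta_pos": [[dx, dy, dz], ...], "turn": [turn, ...]}. A call has exactly 5 rows; each row shifts and turns the commanded pose from where the row before left it, along the tool's axes as they then stand; what a row does not reach is not made up. The controller multiplies each number of a shift by 0.8 m and each number of a turn by 5 degrees. A row lasts 1/12 s, in which the tool goes at most 41.7 mm and 7.16 degrees, less where a joint would pass 70% of its speed; a pose out of reach is approached as far as the arm can. A call with a number of a shift or a turn outside -1 to 1 is refused whole. A call with a gripper value outside its range is refused whole. The fingers move at their own pace and stop on an object; FORCE is the grip in N (left out, the last holds). Time passes only in rows, so rows that do not move let the fingers close, or fill a call up. It gives the time, the measured TCP pose, the force and the opening at its end, in the units of the state.
- env.get_state(): the state, without advancing time (a new reading comes with each control period).
- env.read_camera(name): name is "side" or "top" or "wrist"; returns a dict with "pixels" (400x640x3 uint8, red, green, blue), "depth" (400x640 float32, m along the optical axis (not along the pixel's ray), 0 where there is no reading), "fx", "fy", "cx", "cy" (pixels), "D" ([k1, k2, p1, p2, k3] as OpenCV has them; the pictures are not rectified), "origin" and "orientation" of the camera in the world. Camera axes: x right, y down, z forward; pixel columns grow to the right and rows downward; lengths in m; the calibration is good to about 2 mm. A picture is of the moment at which its call begins.
- env.hand_in(): hands the job in, once; it reports no verdict.
Trained networks look in the newest picture that a camera, given by its name, has taken for a name from the list of things; names that differ only in an ending like _2 or _b are one class to them, and where a whole thing is asked for, a point or a joint stands for the part that bears it (a point fixed in the world has none). Each returns a list of dicts, best first, with "score" (0 to 1); they miss things now and then, are a little off and sometimes report something else, mostly with a low value. They report only what shows in the picture. A call takes as long as a camera call. They do not tell look-alikes from the thing itself.
- env.find_in(camera, target): "location" ([row, column] in pixels, amid what is visible of it).
- env.pinpoint(camera, target): "location" ([row, column] in pixels: a listed point, or the origin of a listed thing).
The state is a dict: "clock": time; "joint_pos": joint angles; "qvel": joint speeds; "tau": joint torques, N m; "tcp_pos": TCP position; "orientation": TCP orientation; "wrist_force": force on the tool from outside, world axes, zero at the start; "ft_torque": the same for the moment, N m; "finger_gap": finger opening in m.
Only numpy, scipy, OpenCV 4.12 (cv2) and the standard library are available. Lean on these libraries where they do the work, as an engineer would, in place of code of your own. Each camera call takes 0.05 s, during which the arm holds its last target.

## Working session

There is one attempt and no reset: what is moved stays moved. The work goes in short steps, Python scripts to look and compute and a shell command to move; the robot and the scene stay as the last step left them, time stands still between calls to the robot, and variables do not carry over. Pictures are saved under pics/ and viewed, and the job is handed in when it is done.

```bash
ls; mkdir -p pics; cat > h.py <<'E'
import numpy as np, cv2
from scipy.spatial.transform import Rotation as R
from workcell import env
def q2R(q): return R.from_quat([q[1],q[2],q[3],q[0]]).as_matrix()
def ray(c,rc):
    K=np.array([[c['fx'],0,c['cx']],[0,c['fy'],c['cy']],[0,0,1]])
    p=cv2.undistortPoints(np.array([[[rc[1],rc[0]]]],float),K,np.array(c['D']))[0,0]
    return np.array(c['origin']),q2R(c['orientation'])@np.array([p[0],p[1],1])
def at_z(c,rc,z):
    o,d=ray(c,rc); return o+d*(z-o[2])/d[2]
def by_depth(c,rc):
    o,d=ray(c,rc); return o+d*float(c['depth'][int(round(rc[0])),int(round(rc[1]))])
def proj(c,P):
    K=np.array([[c['fx'],0,c['cx']],[0,c['fy'],c['cy']],[0,0,1]])
    Rm=q2R(c['orientation']).T; 
    r,_=cv2.Rodrigues(Rm); t=-Rm@np.array(c['origin'])
    return cv2.projectPoints(np.array(P,float).reshape(-1,1,3),r,t,K,np.array(c['D']))[0][:,0]
def save(c,n): cv2.imwrite('pics/'+n,c['pixels'][:,:,::-1])
E
python3 - <<'E'
from h import *
np.set_printoptions(precision=4,suppress=True)
print(env.get_state(), env.nose_length)
for n in ['top','side']:
    c=env.read_camera(n); save(c,n+'0.png')
    print(n,c['origin'],c['orientation'])
    for t,z in [('rack',0),('lock_grip',.115),('nest_left',.008),('nest_middle',.008),('nest_right',.008),('mat',0),('glue',0),('jar',0),('mug',0),('sander',0),('flower',0),('offcut',0)]:
        print(t,[(round(d['score'],2),np.round(d['location']),at_z(c,d['location'],z)[:2]) for d in env.pinpoint(n,t)[:3]])
E
```

```text
pics
{'clock': 0.0, 'joint_pos': array([1.1334, 0.314 , 0.0449, 1.3036, 0.    , 1.4312]), 'qvel': array([-0.0004,  0.0003,  0.0022,  0.0015, -0.0006,  0.0006]), 'tau': array([ -0.0006, -48.0636,  29.8529,   0.0196,  -0.0001,   0.    ]), 'tcp_pos': array([0.1685, 0.5492, 0.2414]), 'orientation': array([-0.0003,  0.1483,  0.9889, -0.0009]), 'wrist_force': array([ 0.0991,  0.3953, -0.5286]), 'ft_torque': array([-0.0059, -0.0147, -0.0019]), 'finger_gap': 0.08531151006038656} 0.011
top [0.3514 0.0009 1.3159] [-0.061   0.7068 -0.7016  0.067 ]
rack [(0.96, array([241., 366.]), array([ 0.4731, -0.1686]))]
lock_grip [(0.74, array([203., 395.]), array([ 0.5688, -0.2362])), (0.55, array([203., 458.]), array([ 0.5711, -0.4141])), (0.44, array([240., 366.]), array([ 0.4646, -0.1528]))]
nest_left [(0.74, array([243., 324.]), array([ 0.4646, -0.0407]))]
nest_middle [(0.8, array([244., 365.]), array([ 0.4622, -0.1642])), (0.32, array([243., 321.]), array([ 0.464 , -0.0338]))]
nest_right [(0.97, array([240., 407.]), array([ 0.4749, -0.2894]))]
mat [(0.97, array([217., 274.]), array([0.543 , 0.1088]))
[... 985 characters left out ...]
(0.89, array([292., 375.]), array([ 0.475 , -0.2816]))]
mat [(0.88, array([205., 299.]), array([0.5405, 0.1142])), (0.86, array([178., 277.]), array([0.5663, 0.2641])), (0.72, array([146., 309.]), array([0.7562, 0.3211]))]
glue [(0.71, array([170., 237.]), array([0.4918, 0.3918]))]
jar [(0.94, array([305., 449.]), array([ 0.5934, -0.4379]))]
mug [(0.92, array([148., 255.]), array([0.6062, 0.4453]))]
sander [(0.82, array([166., 333.]), array([0.7483, 0.1805]))]
flower [(0.56, array([225., 241.]), array([0.352 , 0.1678])), (0.33, array([164., 332.]), array([0.7503, 0.1874]))]
offcut [(0.63, array([243., 311.]), array([ 0.4637, -0.0311])), (0.59, array([192., 382.]), array([ 0.7758, -0.0235]))]
```

View pics/top0.png

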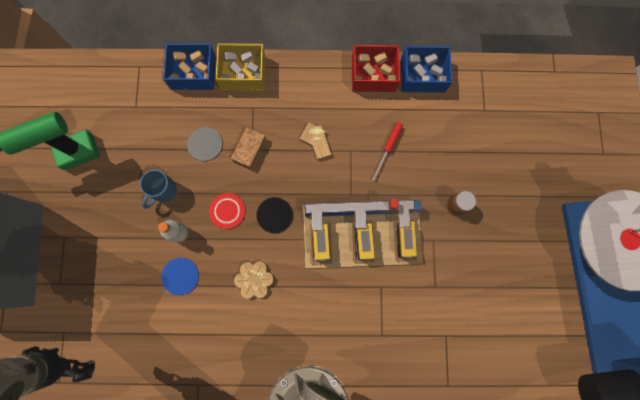

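View pics/side0.png

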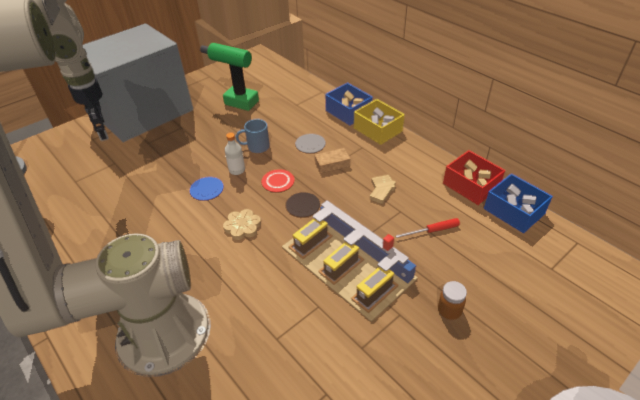

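```bash
python3 - <<'E'
from h import *
np.set_printoptions(precision=4,suppress=True)
ims=[]
for n,(r0,r1,c0,c1) in [('top',(180,290,210,440)),('side',(170,320,250,450))]:
    c=env.read_camera(n)
    ims.append(cv2.resize(c['pixels'][r0:r1,c0:c1,::-1],None,fx=3,fy=3,interpolation=cv2.INTER_CUBIC))
    hsv=cv2.cvtColor(c['pixels'],cv2.COLOR_RGB2HSV)
    red=((hsv[...,0]<6)|(hsv[...,0]>174))&(hsv[...,1]>150)&(hsv[...,2]>90)
    K=np.array([[c['fx'],0,c['cx']],[0,c['fy'],c['cy']],[0,0,1]])
    uu,vv=np.meshgrid(np.arange(640),np.arange(400))
    p=cv2.undistortPoints(np.stack([uu,vv],-1).reshape(-1,1,2).astype(float),K,np.array(c['D'])).reshape(400,640,2)
    P=np.concatenate([p,np.ones((400,640,1))],-1)*c['depth'][...,None]
    P=P@q2R(c['orientation']).T+c['origin']
    z=P[...,2]
    yel=(hsv[...,0]>18)&(hsv[...,0]<32)&(hsv[...,1]>170)&(hsv[...,2]>120)&(z>.03)&(z<.09)
    for nm,m in [('red',red),('yel',yel)]:
        k,lab,st,cen=cv2.connectedComponentsWithStats(m.astype(np.uint8))
        for i in range(1,k):
            if st[i,4]>30:
                q=P[lab==i]; 
                if np.linalg.norm(q.mean(0)[:2]-[.5,0])<.5: print(n,nm,st[i],cen[i],'med',np.median(q,0),'lo',np.percentile(q,3,axis=0),'hi',np.percentile(q,97,axis=0))
    np.save(n+'P.npy',P)
cv2.imwrite('pics/crop_top0.png',ims[0]);cv2.imwrite('pics/crop_side0.png',ims[1])
E
```

```text
top red [384 122  19  31 245] [393.1755 136.7918] med [ 0.7932 -0.2543  0.0229] lo [ 0.7503 -0.2791  0.0078] hi [ 0.8348 -0.2294  0.0297]
top red [209 193  36  36 504] [226.7758 210.6845] med [0.5595 0.2504 0.0045] lo [ 0.511   0.2019 -0.001 ] hi [0.6121 0.3021 0.0092]
top red [389 199   9  10  74] [393.2838 203.027 ] med [ 0.5687 -0.2307  0.1144] lo [ 0.5571 -0.2416  0.0935] hi [ 0.5799 -0.2236  0.1201]
top red [216 200  22  21 348] [226.4856 210.2213] med [0.5624 0.252  0.0057] lo [0.535  0.2243 0.0008] hi [0.5896 0.2807 0.0103]
top yel [313 224  17  36 204] [321.8824 246.25  ] med [ 0.4404 -0.0402  0.0648] lo [ 0.4178 -0.0518  0.061 ] hi [ 0.5098 -0.0117  0.07  ]
top yel [357 224  17  35 231] [365.316  244.7229] med [ 0.4497 -0.1598  0.0646] lo [ 0.4213 -0.1794  0.056 ] hi [ 0.5125 -0.1365  0.0698]
top yel [400 228  16  29 165] [406.1273 246.6424] med [ 0.442  -0.2678  0.0641] lo [ 0.4277 -0.2991  0.0569] hi [ 0.5016 -0.2593  0.0688]
side red [262 170  32  22 237] [277.4135 181.173 ] med [0.5509 0.2434 0.0034] lo [ 0.5069  0.199  -0.0014] hi [0.6102 0.3017 0.0091]
side red [269 174  18  12 166] [277.5904 179.506 ] med [0.5605 0.2515 0.0043] lo [ 0.5345  0.2272 -0.0008] hi [0.5862 0.2777 0.0096]
side red [427 218  32  14 244] [443.168  224.8607] med [ 0.7889 -0.26    0.0218] lo [ 0.7467 -0.2825  0.0109] hi [ 0.8294 -0.2362  0.0283]
side red [384 234  10  16 116] [388.    241.681] med [ 0.5613 -0.2408  0.1102] lo [ 0.5532 -0.2464  0.0849] hi [ 0.5776 -0.2276  0.1177]
side yel [301 224  26  20  42] [312.7381 234.5476] med [ 0.4554 -0.053   0.0614] lo [ 0.4135 -0.0584  0.0569] hi [ 0.5056 -0.0491  0.0659]
side yel [331 249  27  21  40] [342.725 260.9  ] med [ 0.4466 -0.1799  0.0623] lo [ 0.4168 -0.1843  0.0578] hi [ 0.5048 -0.176   0.0665]
side yel [358 274  35  23  82] [376.0488 286.5732] med [ 0.4557 -0.3009  0.0622] lo [ 0.4224 -0.3036  0.0548] hi [ 0.5145 -0.2731  0.0681]
```

View pics/crop_top0.png

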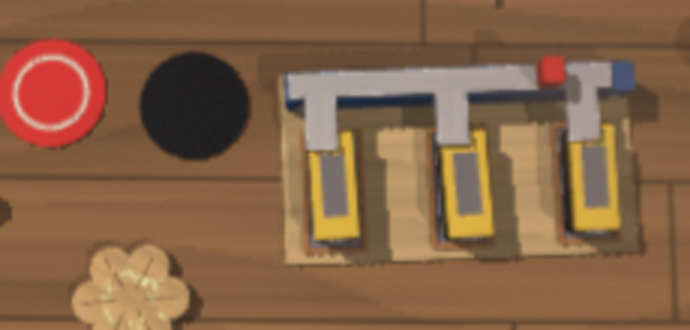

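View pics/crop_side0.png

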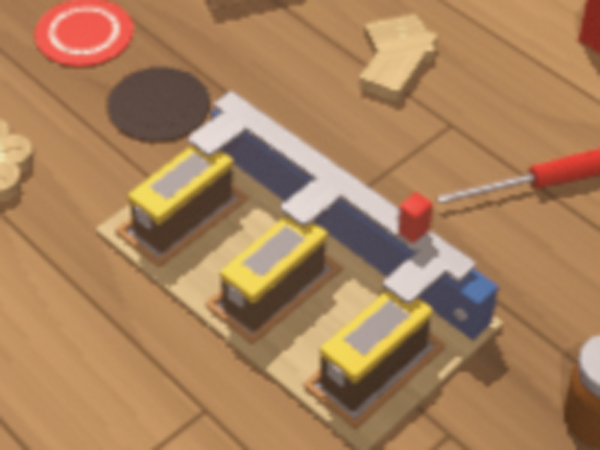

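```bash
cat >> h.py <<'E'
def to(p,yaw,s=None):
    """units in tool axes (current) to reach TCP p; turn units (applied separately)"""
    s=s or env.get_state(); Rm=q2R(s['orientation'])
    d=Rm.T@(np.array(p)-s['tcp_pos'])
    ty=Rm[:,1]; cur=np.arctan2(-ty[0],ty[1]); t=-(yaw-cur); t=(t+np.pi/2)%np.pi-np.pi/2
    cy,sy=np.cos(yaw),np.sin(yaw); sg=np.sign(ty[1])
    # axes after the turn: tool y=sg*rack y, z down
    Rn=np.stack([-sg*np.array([cy,sy,0]),sg*np.array([-sy,cy,0]),[0,0,-1]],1)
    return 'now-axes %s turned-axes %s turn %.2f tilt %.4f'%(np.round(d/.8,4),np.round(Rn.T@(np.array(p)-s['tcp_pos'])/.8,4),np.degrees(t)/5,Rm[2,2])
E
python3 - <<'E'
from h import *
np.set_printoptions(precision=4,suppress=True)
P=np.load('topP.npy').reshape(-1,3)
near=(abs(P[:,0]-.5)<.12)&(P[:,1]<.03)&(P[:,1]>-.37)
for nm,m in [('board',near&(P[:,2]>.005)),('bar',near&(P[:,2]>.06)&(P[:,0]>.535)),]:
    print(nm,m.sum(),cv2.minAreaRect(P[m][:,:2].astype(np.float32)))
print(to([.46,-.16,.30],.05))
E
```

```text
board 7178 ((0.4994836449623108, -0.16932959854602814), (0.23816750943660736, 0.398006409406662), 0.4928503930568695)
bar 1329 ((0.5552332401275635, -0.15399734675884247), (0.05028875172138214, 0.33791300654411316), 2.4044742584228516)
now-axes [-0.6084 -0.7413 -0.0722] turned-axes [-0.3193 -0.9042 -0.0721] turn -3.99 tilt -1.0000
```

```bash
python3 -m creep '{"hand":[85,85,85,85,85],"delta_pos":[[-0.025,-0.038,-0.02],[-0.025,-0.038,-0.02],[-0.022,-0.042,-0.02],[-0.02,-0.045,-0.012],[-0.017,-0.049,0]],"turn":[-1,-1,-1,-1,0]}'
python3 -m creep '{"hand":[85,85,85,85,85],"delta_pos":[[-0.017,-0.049,0],[-0.017,-0.049,0],[-0.017,-0.049,0],[-0.017,-0.049,0],[-0.017,-0.049,0]],"turn":[0,0,0,0,0]}'
python3 -m creep '{"hand":[85,85,85,85,85],"delta_pos":[[-0.017,-0.049,0],[-0.017,-0.049,0],[-0.017,-0.049,0],[-0.017,-0.049,0],[-0.017,-0.049,0]],"turn":[0,0,0,0,0]}'
python3 - <<'E'
from h import *
print(to([.46,-.16,.30],.05))
E
```

```text
clock: 1.82
tcp_pos: [0.2366, 0.3698, 0.3021]
orientation: [0.002, -0.028, 1.0, 0.002]
wrist_force: [1.3, -0.2, 1.2]
finger_gap: 0.0848
clock: 2.23
tcp_pos: [0.3138, 0.1763, 0.3002]
orientation: [0.001, -0.026, 1.0, 0.0]
wrist_force: [1.3, -0.1, 0.2]
finger_gap: 0.085
clock: 2.65
tcp_pos: [0.3919, -0.0163, 0.3003]
orientation: [0.001, -0.025, 1.0, -0.0]
wrist_force: [1.5, 0.8, -0.2]
finger_gap: 0.085
now-axes [-0.0759 -0.1837  0.0006] turned-axes [-0.076  -0.1836  0.0004] turn 0.01 tilt -1.0000
```

```bash
python3 -m creep '{"hand":[85,85,85,85,85],"delta_pos":[[-0.018,-0.045,0],[-0.018,-0.045,0],[-0.018,-0.045,0],[-0.018,-0.044,0],[0,0,0]],"turn":[0,0,0,0,0]}'
python3 - <<'E'
from h import *
np.set_printoptions(precision=4,suppress=True)
c=env.read_camera('wrist'); save(c,'wrist1.png'); np.save('w1.npy',c,allow_pickle=True)
print(c['origin'],c['orientation'],env.get_state()['tcp_pos'])
for t,z in [('rack',0),('lock_grip',.115),('nest_left',.008),('nest_middle',.008),('nest_right',.008)]:
    print(t,[(round(d['score'],2),np.round(d['location']),at_z(c,d['location'],z)[:2]) for d in env.pinpoint('wrist',t)[:2]])
E
```

```text
clock: 3.07
tcp_pos: [0.4591, -0.16, 0.2988]
orientation: [0.001, -0.023, 1.0, -0.001]
wrist_force: [0.8, -0.4, -0.4]
finger_gap: 0.0848
[ 0.3876 -0.1639  0.4306] [0.0987 0.6837 0.7159 0.1017] [ 0.4575 -0.1572  0.2989]
rack []
lock_grip [(0.67, array([281., 241.]), array([ 0.5681, -0.2327]))]
nest_left [(0.38, array([ 90., 580.]), array([0.3537, 0.1557]))]
nest_middle []
nest_right []
```

View pics/wrist1.png

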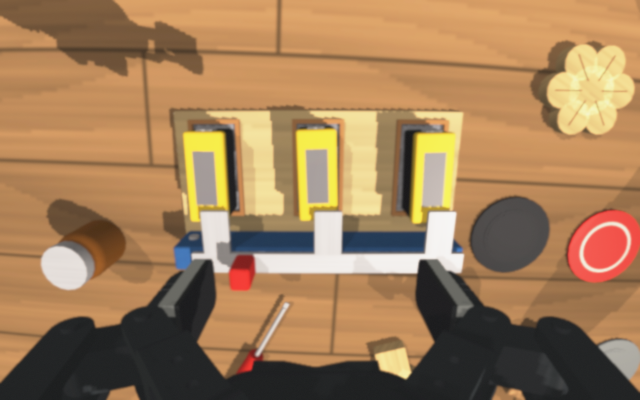

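```bash
python3 - <<'E'
from h import *
np.set_printoptions(precision=4,suppress=True)
c=np.load('w1.npy',allow_pickle=True).item()
hsv=cv2.cvtColor(c['pixels'],cv2.COLOR_RGB2HSV)
yel=((hsv[...,0]>22)&(hsv[...,0]<32)&(hsv[...,1]>190)&(hsv[...,2]>150)).astype(np.uint8)
yel=cv2.morphologyEx(yel,cv2.MORPH_CLOSE,np.ones((5,5)))
k,lab,st,cen=cv2.connectedComponentsWithStats(yel)
pts=[]
for i in range(1,k):
    if st[i,4]<200: continue
    ys,xs=np.nonzero(lab==i)
    w=np.array([at_z(c,(y,x),.064)[:2] for y,x in zip(ys,xs)])
    r=cv2.minAreaRect(w.astype(np.float32)); print(st[i],'rect',r)
    print(' corners',cv2.boxPoints(r))
    # mid edges by rows: lateral centre per x slice
    xs_=np.arange(w[:,0].min()+.008,w[:,0].max()-.01,.005)
    mid=[(x,(w[abs(w[:,0]-x)<.003][:,1].min()+w[abs(w[:,0]-x)<.003][:,1].max())/2,np.ptp(w[abs(w[:,0]-x)<.003][:,1])) for x in xs_]
    mid=np.array(mid); f=np.polyfit(mid[:,0],mid[:,1],1); print(' axis slope',f[0],'width',np.median(mid[:,2]),'near x',w[:,0].min())
red=(((hsv[...,0]<6)|(hsv[...,0]>174))&(hsv[...,1]>150)&(hsv[...,2]>90)).astype(np.uint8)
k,lab,st,cen=cv2.connectedComponentsWithStats(red)
for i in range(1,k):
    if st[i,4]>150:
        print('red',st[i],[at_z(c,(cen[i][1],cen[i][0]),z)[:2] for z in (.004,.115)])
# depth of cases
for rc in [(160,195),(150,318),(160,445),(262,330),(265,240)]: print(rc,by_depth(c,rc))
# board corners, bar ends
for rc in [(110,175),(112,463)]: print('board near corner',at_z(c,rc,.010))
for rc in [(252,191),(253,463),(273,191),(272,463)]: print('bar',at_z(c,rc,.075))
E
```

```text
red [ 567  210   73   72 1924] [array([0.5553, 0.2453]), array([0.5117, 0.1389])]
red [ 585  227   41   41 1306] [array([0.5589, 0.2513]), array([0.5144, 0.1433])]
red [229 256  26  34 725] [array([ 0.6185, -0.2559]), array([ 0.5584, -0.232 ])]
red [237 350  26  24 256] [array([ 0.7703, -0.2486]), array([ 0.6708, -0.2266])]
(160, 195) [ 0.4531 -0.291   0.0657]
(150, 318) [ 0.4369 -0.1596  0.0648]
(160, 445) [ 0.4409 -0.0225  0.0643]
(262, 330) [ 0.5609 -0.1402  0.076 ]
(265, 240) [ 0.5545 -0.2356  0.1055]
board near corner [ 0.4036 -0.3321  0.01  ]
board near corner [0.39   0.0122 0.01  ]
bar [ 0.5569 -0.298   0.075 ]
bar [0.5439 0.0104 0.075 ]
bar [ 0.5835 -0.2997  0.075 ]
bar [0.5677 0.0147 0.075 ]
```

```bash
cat > cases.py <<'E'
from h import *
np.set_printoptions(precision=4,suppress=True)
def cases(c,z=.064,verbose=True):
    hsv=cv2.cvtColor(c['pixels'],cv2.COLOR_RGB2HSV)
    yel=((hsv[...,0]>24)&(hsv[...,0]<34)&(hsv[...,1]>170)&(hsv[...,2]>110)).astype(np.uint8)
    k,lab,st,cen=cv2.connectedComponentsWithStats(yel)
    for i in range(1,k):
        if st[i,4]<200: continue
        cnt,_=cv2.findContours((lab==i).astype(np.uint8),cv2.RETR_EXTERNAL,cv2.CHAIN_APPROX_NONE)
        w=np.array([at_z(c,(p[0][1],p[0][0]),z)[:2] for p in max(cnt,key=len)])
        r=cv2.minAreaRect(w.astype(np.float32)); print(st[i],'rect',np.round(r[0],4),np.round(r[1],4),round(r[2],2))
        xs_=np.arange(w[:,0].min()+.010,w[:,0].max()-.010,.005)
        m=np.array([(x,w[abs(w[:,0]-x)<.003][:,1].min(),w[abs(w[:,0]-x)<.003][:,1].max()) for x in xs_])
        print(' left',np.polyfit(m[:,0]-.466,m[:,2],1),'right',np.polyfit(m[:,0]-.466,m[:,1],1),'x range',np.percentile(w[:,0],[2,98]))
if __name__=='__main__':
    c=np.load('w1.npy',allow_pickle=True).item()
    print(cv2.cvtColor(c['pixels'],cv2.COLOR_RGB2HSV)[[160,150,160],[195,305,425]])
    cases(c)
E
python3 cases.py
```

```text
[[  9  20 165]
 [ 24 123 235]
 [ 17  44 204]]
[ 297  130   40   90 1511] rect [ 0.4651 -0.1592] [0.0981 0.0409] 4.2
 left [ 0.0401 -0.1396] right [ 0.0779 -0.1793] x range [0.4156 0.5149]
[ 184  133   43   88 1499] rect [ 0.4729 -0.2807] [0.0976 0.0418] 1.82
 left [-0.1149 -0.2617] right [ 0.0345 -0.3016] x range [0.4239 0.5211]
[413 134  40  89 375] rect [ 0.46   -0.0467] [0.0348 0.1037] 77.95
 left [ 0.0597 -0.0484] right [ 0.0696 -0.0524] x range [0.4133 0.5128]
```

```bash
python3 - <<'E'
from h import *
print(to([.567,-.235,.097],.042))
E
```

```text
now-axes [-0.1331 -0.1097  0.254 ] turned-axes [-0.1343 -0.1083  0.254 ] turn 0.12 tilt -1.0000
```

```bash
python3 -m creep '{"hand":[60,60,60,60,60],"delta_pos":[[-0.034,-0.027,0.02],[-0.034,-0.027,0.025],[-0.034,-0.027,0.025],[-0.0323,-0.0273,0.025],[0,0,0.035]],"turn":[0.12,0,0,0,0]}'
python3 - <<'E'
from h import *
print(to([.567,-.235,.097],.042))
c=env.read_camera('wrist'); save(c,'wrist2.png')
E
```

```text
clock: 3.78
tcp_pos: [0.5729, -0.2389, 0.1957]
orientation: [0.003, -0.021, 1.0, -0.002]
wrist_force: [1.8, -0.4, 0.2]
finger_gap: 0.0602
now-axes [0.0079 0.0057 0.1233] turned-axes [0.0072 0.0052 0.1234] turn -0.01 tilt -1.0000
```

View pics/wrist2.png

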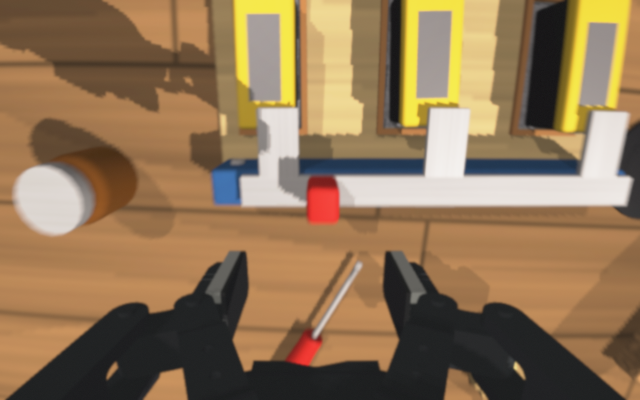

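```bash
python3 - <<'E'
from h import *
np.set_printoptions(precision=4,suppress=True)
c=env.read_camera('wrist')
hsv=cv2.cvtColor(c['pixels'],cv2.COLOR_RGB2HSV)
red=(((hsv[...,0]<6)|(hsv[...,0]>174))&(hsv[...,1]>150)&(hsv[...,2]>60))
rr=[(r,k) for r,k in zip(*np.nonzero(red)) if 170<r<235 and 300<k<345]
P=np.array([by_depth(c,p) for p in rr]); t=P[P[:,2]>.111]
print(len(P),len(t),np.percentile(t,[3,50,97],axis=0),np.percentile(P,[3,97],axis=0))
print(env.pinpoint('wrist','lock_grip')[:2],[at_z(c,d['location'],.115) for d in env.pinpoint('wrist','lock_grip')[:1]])
print(env.get_state()['tcp_pos'])
E
```

```text
1422 1090 [[ 0.5554 -0.2448  0.1118]
 [ 0.5653 -0.2355  0.1149]
 [ 0.5763 -0.226   0.1164]] [[ 0.5549 -0.2449  0.0843]
 [ 0.5762 -0.2258  0.1163]]
[{'location': [219.7, 317.0], 'score': 0.61}, {'location': [338.5, 304.5], 'score': 0.19}] [array([ 0.567, -0.235,  0.115])]
[ 0.5668 -0.2344  0.1961]
```

Grip top confirmed at (0.566, -0.235). TCP has settled there; straight down and grip.

```bash
python3 -m creep '{"hand":[60,60,60,60,60],"delta_pos":[[0,0,0.03],[0,0,0.03],[0,0,0.03],[0,0,0.03],[0,0,0.003]],"turn":[0,0,0,0,0]}'
python3 -m creep '{"hand":[15,15,15,15,15],"delta_pos":[[0,0,0],[0,0,0],[0,0,0],[0,0,0],[0,0,0]],"turn":[0,0,0,0,0]}' 30
python3 - <<'E'
from h import *
s=env.get_state();print(s['tcp_pos'],s['finger_gap'],s['wrist_force'])
E
```

```text
clock: 4.4
tcp_pos: [0.5659, -0.2342, 0.0965]
orientation: [-0.001, -0.021, 1.0, 0.001]
wrist_force: [-0.8, 0.9, -0.4]
finger_gap: 0.0602
clock: 4.82
tcp_pos: [0.5691, -0.2366, 0.1006]
orientation: [0.002, -0.021, 1.0, -0.001]
wrist_force: [-0.9, 2.2, 7.5]
finger_gap: 0.0212
[ 0.56911113 -0.23655773  0.10061957] 0.02116034113898479 [-0.89385079  2.16872818  7.50636468]
```

```bash
python3 -m creep '{"hand":[15,15,15,15,15],"delta_pos":[[0,0.014,0],[0,0.014,0],[0,0.014,0],[0,0.014,0],[0,0.014,0]],"turn":[0,0,0,0,0]}'
python3 -m creep '{"hand":[15,15,15,15,15],"delta_pos":[[0,0.005,0],[0,0.003,0],[0,0.002,0],[0,0,0],[0,0,0]],"turn":[0,0,0,0,0]}'
```

```text
clock: 5.23
tcp_pos: [0.5669, -0.1855, 0.1009]
orientation: [0.002, -0.019, 1.0, -0.007]
wrist_force: [-4.2, -44.2, -11.0]
finger_gap: 0.0215
clock: 5.65
tcp_pos: [0.567, -0.1857, 0.1008]
orientation: [0.002, -0.016, 1.0, -0.012]
wrist_force: [-4.1, -40.3, -3.5]
finger_gap: 0.0213
```

```bash
python3 - <<'E'
from h import *
s=env.get_state();print(s['tcp_pos'],s['wrist_force'],s['ft_torque'],s['joint_pos'])
c=env.read_camera('wrist'); save(c,'wrist3.png')
for n,(r0,r1,c0,c1) in [('top',(170,290,210,440)),('side',(150,320,250,450))]:
    c=env.read_camera(n); cv2.imwrite('pics/%s3.png'%n,cv2.resize(c['pixels'][r0:r1,c0:c1,::-1],None,fx=3,fy=3,interpolation=cv2.INTER_CUBIC))
E
```

```text
[ 0.56702025 -0.18567567  0.10080323] [ -4.07608673 -40.30309647  -3.45267336] [-6.77055603  0.88062346  0.35107523] [-0.44073183  0.4214858  -0.15319902  0.98219789 -0.02088941 -0.47313442]
```

View pics/wrist3.png

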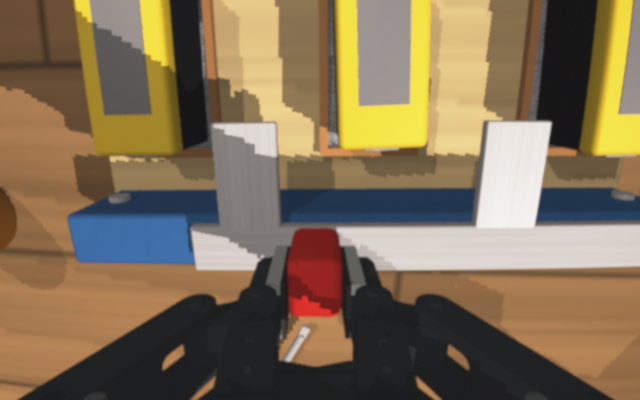

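View pics/side3.png

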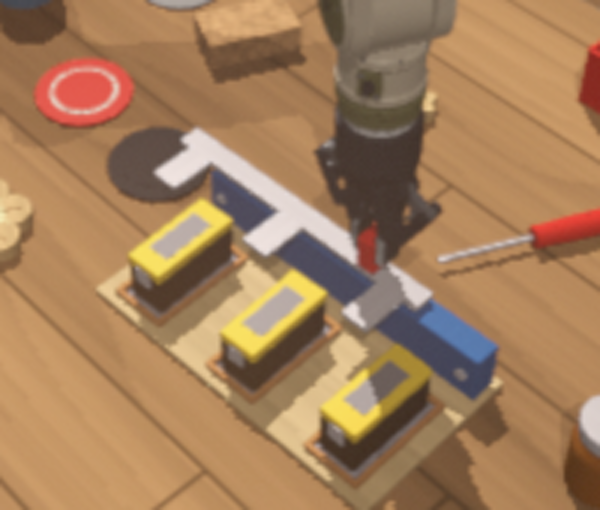

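View pics/top3.png

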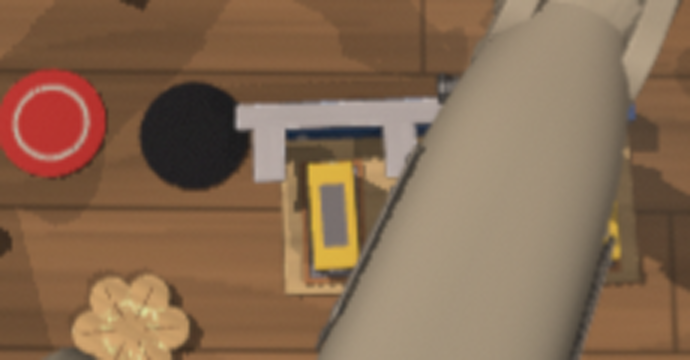

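```bash
python3 - <<'E'
from h import *
np.set_printoptions(precision=4,suppress=True)
c=env.read_camera('wrist'); 
c0=np.load('w1.npy',allow_pickle=True).item()
yr=np.array([-.042,.999,0])
for a,b in [((225,229.5),(150,248)),((225,327.5),(150,515))]:
    p,q=at_z(c0,a,.075),at_z(c,b,.075); print('tab',p,q,(q-p)@yr)
p,q=at_z(c0,(253,191),.075),at_z(c,(226,192),.075); print('barend',p,q,(q-p)@yr)
cc=at_z(c,(60,381),.064); print('mid case',cc)
E
```

```text
tab [ 0.5221 -0.2531  0.075 ] [ 0.5178 -0.2198  0.075 ] 0.03344092710812013
tab [ 0.5169 -0.1454  0.075 ] [ 0.513  -0.0972  0.075 ] 0.048320434723254965
barend [ 0.5581 -0.2981  0.075 ] [ 0.5562 -0.2486  0.075 ] 0.04948048680888215
mid case [ 0.4759 -0.1604  0.064 ]
```

```bash
python3 -m creep '{"hand":[15,15,15,60,60],"delta_pos":[[0,-0.005,0],[0,-0.005,0],[0,0,0],[0,0,0],[0,0,0]],"turn":[0,0,0,0,0]}'
python3 -m creep '{"hand":[60,60,60,60,60],"delta_pos":[[0,0,0],[0,0,-0.03],[0,0,-0.04],[0,0,-0.04],[0,0,-0.04]],"turn":[0,0,0,0,0]}'
python3 - <<'E'
from h import *
np.set_printoptions(precision=4,suppress=True)
s=env.get_state();print(s['tcp_pos'],s['finger_gap'],s['wrist_force'],to([.461,-.159,.18],.042))
c=env.read_camera('wrist'); save(c,'wrist4.png');np.save('w4.npy',c,allow_pickle=True)
E
```

```text
clock: 6.27
tcp_pos: [0.5661, -0.181, 0.099]
orientation: [0.001, -0.02, 1.0, -0.0]
wrist_force: [-0.7, -0.5, 0.1]
finger_gap: 0.0445
clock: 6.68
tcp_pos: [0.565, -0.1792, 0.2188]
orientation: [-0.0, -0.021, 1.0, 0.0]
wrist_force: [0.8, -0.3, 0.1]
finger_gap: 0.0598
[ 0.565  -0.1792  0.2188] 0.05979983500258862 [ 0.7534 -0.2928  0.0919] now-axes [0.1288 0.0306 0.0486] turned-axes [0.1289 0.0307 0.0485] turn -0.00 tilt -1.0000
```

View pics/wrist4.png

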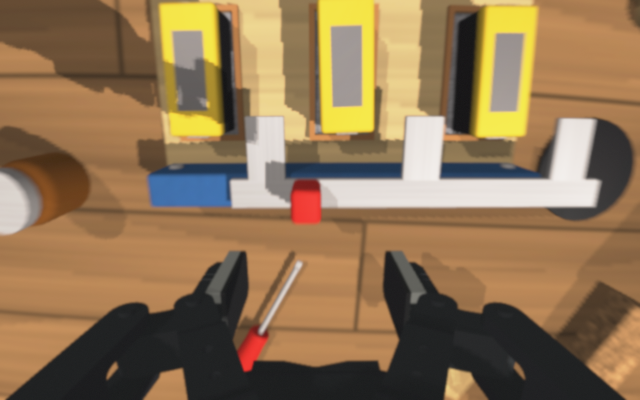

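```bash
cat > lk.py <<'E'
from h import *
np.set_printoptions(precision=4,suppress=True)
c=np.load('w4.npy',allow_pickle=True).item()
for t in [(150,266),(150,424),(150,573)]: print('tab',at_z(c,t,.075))
E
python3 lk.py; python3 - <<'E'
from cases import *
c=np.load('w4.npy',allow_pickle=True).item(); 
for p in [(3,160),(3,220),(133,171),(133,221),(131,321),(131,374),(132,474),(134,524)]: print(p,at_z(c,p,.064))
E
```

```text
tab [ 0.532  -0.2208  0.075 ]
tab [ 0.5266 -0.0942  0.075 ]
tab [0.52   0.0318 0.075 ]
(3, 160) [ 0.4235 -0.3047  0.064 ]
(3, 220) [ 0.4228 -0.2583  0.064 ]
(133, 171) [ 0.5223 -0.3014  0.064 ]
(133, 221) [ 0.521  -0.2595  0.064 ]
(131, 321) [ 0.5162 -0.1774  0.064 ]
(131, 374) [ 0.5143 -0.134   0.064 ]
(132, 474) [ 0.5109 -0.0504  0.064 ]
(134, 524) [ 0.5102 -0.0069  0.064 ]
```

```bash
python3 - <<'E'
from h import *
print(to([.4645,-.158,.034],.044))
E
python3 -m creep '{"hand":[72,72,72,72,72],"delta_pos":[[0.025,0.006,0],[0.025,0.006,0],[0.025,0.006,0],[0.025,0.006,0],[0.025,0.006,0.03]],"turn":[0,0,0,0,0]}'
python3 - <<'E'
from h import *
print(to([.4645,-.158,.034],.044))
E
```

```text
now-axes [0.13   0.0344 0.239 ] turned-axes [0.1278 0.0337 0.2403] turn -0.02 tilt -1.0000
clock: 7.15
tcp_pos: [0.4662, -0.1607, 0.1972]
orientation: [0.004, -0.021, 1.0, -0.002]
wrist_force: [1.0, -0.1, 1.2]
finger_gap: 0.0721
now-axes [0.0034 0.0042 0.2039] turned-axes [0.002  0.0034 0.204 ] turn -0.02 tilt -1.0000
```

```bash
python3 -m creep '{"hand":[72,72,72,72,72],"delta_pos":[[0.001,0.003,0.04],[0,0,0.04],[0,0,0.04],[0,0,0.03],[0,0,0.02]],"turn":[0,0,0,0,0]}'
python3 - <<'E'
from h import *
print(to([.4645,-.158,.034],.044))
c=env.read_camera('wrist'); save(c,'wrist5.png')
E
```

```text
clock: 7.57
tcp_pos: [0.4621, -0.1564, 0.055]
orientation: [-0.001, -0.021, 1.0, 0.001]
wrist_force: [0.8, -0.4, 0.0]
finger_gap: 0.0718
now-axes [-0.003  -0.0021  0.0263] turned-axes [-0.003  -0.0021  0.0263] turn -0.03 tilt -1.0000
```

View pics/wrist5.png

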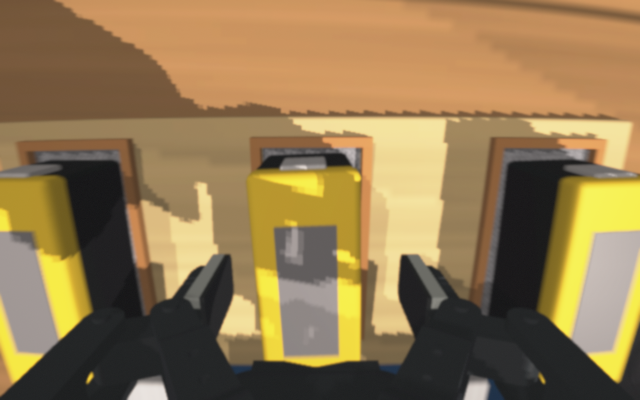

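```bash
python3 -m creep '{"hand":[72,72,72,35,35],"delta_pos":[[-0.002,-0.003,0.013],[0,0,0.013],[0,0,0],[0,0,0],[0,0,0]],"turn":[0,0,0,0,0]}' 50
python3 -m creep '{"hand":[35,35,35,35,35],"delta_pos":[[0,0,0],[0,0,0],[0,0,0],[0,0,0],[0,0,0]],"turn":[0,0,0,0,0]}'
python3 - <<'E'
from h import *
s=env.get_state();print(s['tcp_pos'],s['finger_gap'],s['wrist_force'],s['ft_torque'])
E
```

```text
clock: 8.03
tcp_pos: [0.4661, -0.1605, 0.0377]
orientation: [0.001, -0.021, 1.0, -0.0]
wrist_force: [-0.2, 0.6, -0.6]
finger_gap: 0.0494
clock: 8.45
tcp_pos: [0.4663, -0.1603, 0.038]
orientation: [0.001, -0.021, 1.0, -0.0]
wrist_force: [0.7, 0.6, 6.1]
finger_gap: 0.0416
[ 0.46634927 -0.16033994  0.03802034] 0.04158690019741774 [0.71350828 0.55768172 6.09289065] [0.46785198 0.01246146 0.07250532]
```

```bash
python3 -m creep '{"hand":[35,35,35,35,35],"delta_pos":[[0,0,-0.02],[0,0,-0.035],[0,0,-0.045],[0,0,-0.045],[0,0,-0.025]],"turn":[0,0,0,0,0]}'
python3 -m creep '{"hand":[35,35,35,35,35],"delta_pos":[[0,0,0],[0,0,0],[0,0,0],[0,0,0],[0,0,0]],"turn":[0,0,0,0,0]}'
cat > st.py <<'E'
from h import *
np.set_printoptions(precision=4,suppress=True)
s=env.get_state();print(s['tcp_pos'],s['finger_gap'],'F',s['wrist_force'],'T',s['ft_torque'],'v',s['qvel'])
E
python3 st.py
```

```text
clock: 8.87
tcp_pos: [0.4659, -0.1607, 0.1762]
orientation: [0.001, -0.02, 1.0, -0.001]
wrist_force: [1.0, -0.5, -4.2]
finger_gap: 0.0418
clock: 9.28
tcp_pos: [0.4639, -0.1595, 0.1706]
orientation: [-0.002, -0.02, 1.0, 0.001]
wrist_force: [0.0, -0.4, -4.4]
finger_gap: 0.0416
[ 0.4639 -0.1595  0.1706] 0.04163889088987125 F [ 0.049  -0.4434 -4.3911] T [-0.0277  0.0007  0.0147] v [ 0.0006 -0.003   0.0119  0.0032  0.0004  0.0018]
```

```bash
python3 -m creep '{"hand":[35,35,35,35,35],"delta_pos":[[0.05,0,0],[-0.05,0,0],[0.05,0,0],[-0.05,0,0],[0.05,0,0]],"turn":[0,0,0,0,0]}';python3 st.py
python3 -m creep '{"hand":[35,35,35,35,35],"delta_pos":[[-0.05,0,0],[0.05,0,0],[-0.05,0,0],[0.05,0,0],[-0.05,0,0]],"turn":[0,0,0,0,0]}';python3 st.py
python3 -m creep '{"hand":[35,35,35,35,35],"delta_pos":[[0,0,0],[0,0,0],[0,0,0],[0,0,0],[0,0,0]],"turn":[0,0,0,0,0]}';python3 st.py
```

```text
clock: 9.7
tcp_pos: [0.4285, -0.1601, 0.1585]
orientation: [-0.008, -0.022, 1.0, 0.007]
wrist_force: [5.4, -5.3, -3.3]
finger_gap: 0.0417
[ 0.4285 -0.1601  0.1585] 0.04170335493463587 F [ 5.3631 -5.2634 -3.2569] T [-0.4744 -0.545  -0.0023] v [-0.6155 -1.0803 -1.0112 -0.1418 -0.0947 -0.6399]
clock: 10.12
tcp_pos: [0.4366, -0.1488, 0.1566]
orientation: [-0.024, -0.018, 0.999, 0.012]
wrist_force: [-12.3, 6.7, -11.5]
finger_gap: 0.0415
[ 0.4366 -0.1488  0.1566] 0.041484213878167656 F [-12.3061   6.6678 -11.4633] T [ 0.5561  1.1203 -0.0093] v [0.6061 0.9262 1.3321 0.209  0.0783 0.6407]
clock: 10.53
tcp_pos: [0.4655, -0.1604, 0.1732]
orientation: [0.0, -0.02, 1.0, -0.0]
wrist_force: [-0.2, 0.4, -5.5]
finger_gap: 0.0411
[ 0.4655 -0.1604  0.1732] 0.04105928921000378 F [-0.1791  0.3737 -5.4826] T [-0.0074 -0.0097 -0.0266] v [-0.002  -0.0076  0.0012  0.0001 -0.0004 -0.    ]
```

```bash
python3 -m creep '{"hand":[35,35,35,35,35],"delta_pos":[[0.05,0,0],[0.03,0,0],[0,0,0],[0,0,0],[0,0,0]],"turn":[0,0,0,0,0]}';python3 st.py
python3 -m creep '{"hand":[35,35,35,35,35],"delta_pos":[[-0.05,0,0],[-0.05,0,0],[0.02,0,0],[0,0,0],[0,0,0]],"turn":[0,0,0,0,0]}';python3 st.py
python3 -m creep '{"hand":[35,35,35,35,35],"delta_pos":[[0,0,0],[0,0,0],[0,0,0],[0,0,0],[0,0,0]],"turn":[0,0,0,0,0]}';python3 st.py
```

```text
clock: 10.95
tcp_pos: [0.4021, -0.1634, 0.1737]
orientation: [0.001, -0.02, 1.0, -0.001]
wrist_force: [0.1, -0.4, -5.5]
finger_gap: 0.0413
[ 0.4021 -0.1634  0.1737] 0.04130811365453746 F [ 0.1105 -0.3933 -5.5455] T [-0.0045 -0.0593 -0.0442] v [ 0.0095  0.0164  0.0172 -0.0017 -0.001   0.0013]
clock: 11.37
tcp_pos: [0.4657, -0.1599, 0.1721]
orientation: [-0.001, -0.021, 1.0, 0.0]
wrist_force: [-0.6, 0.8, -4.6]
finger_gap: 0.0415
[ 0.4657 -0.1599  0.1721] 0.04151913681439206 F [-0.6119  0.7717 -4.5518] T [-0.0005  0.0498 -0.0665] v [-0.0074 -0.0345 -0.0101 -0.0075  0.0012  0.0004]
clock: 11.78
tcp_pos: [0.4652, -0.1603, 0.1733]
orientation: [0.001, -0.02, 1.0, -0.0]
wrist_force: [0.2, 0.2, -4.5]
finger_gap: 0.0416
[ 0.4652 -0.1603  0.1733] 0.04156778429420953 F [ 0.1602  0.1611 -4.5191] T [0.002  0.0272 0.0119] v [ 0.0017  0.0068 -0.001   0.0017  0.0005  0.0007]
```

```bash
Z='{"hand":[35,35,35,35,35],"delta_pos":[[0,0,0],[0,0,0],[0,0,0],[0,0,0],[0,0,0]],"turn":[0,0,0,0,0]}' ; echo; python3 -m creep '{"hand":[35,35,35,35,35],"delta_pos":[[0.05,0,0],[0.03,0,0],[0,0,0],[0,0,0],[0,0,0]],"turn":[0,0,0,0,0]}' >/dev/null;python3 st.py
python3 -m creep '{"hand":[35,35,35,35,35],"delta_pos":[[0,0,0],[0,0,0],[0,0,0],[0,0,0],[0,0,0]],"turn":[0,0,0,0,0]}' >/dev/null;python3 st.py
python3 -m creep '{"hand":[35,35,35,35,35],"delta_pos":[[-0.05,0,0],[-0.03,0,0],[0,0,0],[0,0,0],[0,0,0]],"turn":[0,0,0,0,0]}' >/dev/null;python3 st.py
python3 -m creep '{"hand":[35,35,35,35,35],"delta_pos":[[0,0,0],[0,0,0],[0,0,0],[0,0,0],[0,0,0]],"turn":[0,0,0,0,0]}' >/dev/null;python3 st.py
```

```text
[ 0.4019 -0.1633  0.1733] 0.04115946149520139 F [ 0.939  -0.2301 -4.0968] T [-0.0356 -0.0319 -0.046 ] v [ 0.0115  0.0144  0.019  -0.0011 -0.0001 -0.0013]
[ 0.4016 -0.1628  0.1726] 0.04125409401169202 F [-0.232   0.1771 -4.2457] T [-0.0229 -0.0101  0.0105] v [-0.0014 -0.0025 -0.0024 -0.0008 -0.0001  0.0001]
[ 0.4647 -0.1598  0.1721] 0.04153786718328373 F [-0.9606  0.3807 -4.782 ] T [0.0338 0.0408 0.0615] v [-0.0074 -0.0162 -0.0201  0.0029 -0.0016  0.0002]
[ 0.465  -0.1603  0.1728] 0.041473486783182516 F [-0.7458  0.6057 -4.5195] T [ 0.0504  0.0047 -0.0333] v [ 0.001   0.0045  0.0026  0.     -0.0016 -0.0008]
```

```bash
python3 -m creep '{"hand":[35,35,35,35,35],"delta_pos":[[-0.001,0,0.035],[0,0,0.042],[0,0,0.042],[0,0,0.025],[0,0,0.01]],"turn":[0,0,0,0,0]}'
python3 -m creep '{"hand":[35,35,35,35,35],"delta_pos":[[0,0,0.006],[0,0,0.004],[0,0,0.003],[0,0,0],[0,0,0]],"turn":[0,0,0,0,0]}'; python3 st.py
```

```text
clock: 13.87
tcp_pos: [0.4636, -0.1589, 0.0464]
orientation: [-0.002, -0.02, 1.0, 0.001]
wrist_force: [-0.7, 0.2, -4.9]
finger_gap: 0.0413
clock: 14.28
tcp_pos: [0.467, -0.1606, 0.0402]
orientation: [0.001, -0.02, 1.0, -0.0]
wrist_force: [0.0, 0.5, -5.2]
finger_gap: 0.0417
[ 0.467  -0.1606  0.0402] 0.04165248546107866 F [ 0.0144  0.5419 -5.2315] T [ 0.0646  0.052  -0.0436] v [-0.      0.0003 -0.0034 -0.0001  0.0022 -0.0002]
```

```bash
python3 -m creep '{"hand":[35,35,35,35,35],"delta_pos":[[0,0,0.002],[0,0,0.002],[0,0,0],[0,0,0],[0,0,0]],"turn":[0,0,0,0,0]}'; python3 st.py
```

```text
clock: 14.7
tcp_pos: [0.4681, -0.1609, 0.038]
orientation: [0.002, -0.021, 1.0, -0.001]
wrist_force: [0.6, 1.0, 6.5]
finger_gap: 0.0414
[ 0.4681 -0.1609  0.038 ] 0.04135011784034992 F [0.6387 0.9965 6.5107] T [0.3615 0.2796 0.0307] v [-0.0001 -0.0001 -0.0018  0.0015 -0.001   0.0005]
```

Seated. Open and rise, then move to the left case.

```bash
python3 -m creep '{"hand":[72,72,72,72,72],"delta_pos":[[0,0,0],[0,0,0],[0,0,0],[0,0,0],[0,0,-0.02]],"turn":[0,0,0,0,0]}'; python3 -m creep '{"hand":[72,72,72,72,72],"delta_pos":[[0,0,-0.03],[0,0,-0.04],[0,0,-0.04],[0,0,-0.04],[0,0,-0.02]],"turn":[0,0,0,0,0]}'
python3 - <<'E'
from h import *
print(to([.461,-.031,.18],.044))
c=env.read_camera('wrist'); save(c,'wrist6.png');np.save('w6.npy',c,allow_pickle=True)
E
```

```text
clock: 15.12
tcp_pos: [0.4641, -0.1592, 0.0497]
orientation: [-0.002, -0.02, 1.0, 0.001]
wrist_force: [-1.1, -0.4, 0.5]
finger_gap: 0.072
clock: 15.53
tcp_pos: [0.4673, -0.1609, 0.1917]
orientation: [0.002, -0.02, 1.0, -0.001]
wrist_force: [0.4, -1.1, 1.4]
finger_gap: 0.0718
now-axes [0.0013 0.1626 0.0143] turned-axes [0.0008 0.1625 0.0147] turn -0.04 tilt -1.0000
```

View pics/wrist6.png

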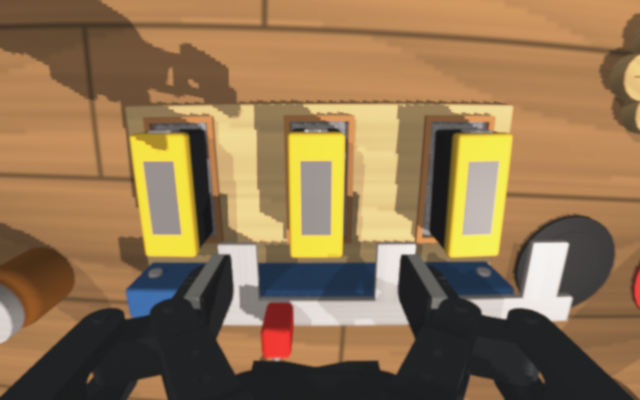

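```bash
python3 - <<'E'
from h import *
c=np.load('w6.npy',allow_pickle=True).item()
for q in ([(133,455),(133,511),(256,448),(256,500)],[(134,131),(132,187),(257,144),(256,197)],[(132,289),(132,344),(257,293),(256,344)]):
    p=np.array([at_z(c,a,.064) for a in q]); print(p.mean(0),p[0],p[3])
E
```

```text
[ 0.46302777 -0.03287625  0.064     ] [ 0.41381857 -0.0596977   0.064     ] [ 0.51268989 -0.00539727  0.064     ]
[ 0.47351539 -0.28132818  0.064     ] [ 0.4240946 -0.3034403  0.064    ] [ 0.52269528 -0.25820619  0.064     ]
[ 0.46820891 -0.16036383  0.064     ] [ 0.41865749 -0.18365014  0.064     ] [ 0.51726963 -0.13648336  0.064     ]
```

```bash
python3 -m creep '{"hand":[72,72,72,72,72],"delta_pos":[[0,0.035,0],[0,0.04,0],[0,0.04,0],[0,0.03,0],[0,0.0175,0.015]],"turn":[0,0,0,0,0]}'; python3 -m creep '{"hand":[72,72,72,72,72],"delta_pos":[[0,0,0.02],[0,0,0.04],[0,0,0.04],[0,0,0.035],[0,0,0.02]],"turn":[0,0,0,0,0]}'
python3 - <<'E'
from h import *
print(env.get_state()['tcp_pos'],to([.460,-.031,.037],.044))
c=env.read_camera('wrist'); save(c,'wrist7.png');np.save('w7.npy',c,allow_pickle=True)
E
```

```text
clock: 16.0
tcp_pos: [0.4613, -0.0283, 0.1771]
orientation: [0.001, -0.021, 1.0, 0.0]
wrist_force: [1.0, 0.2, 0.3]
finger_gap: 0.0722
clock: 16.42
tcp_pos: [0.4584, -0.0296, 0.0486]
orientation: [-0.002, -0.02, 1.0, 0.001]
wrist_force: [0.2, -0.5, -0.2]
finger_gap: 0.072
[ 0.45841329 -0.02962131  0.04860023] now-axes [-0.002  -0.0018  0.0145] turned-axes [-0.0019 -0.0018  0.0145] turn -0.03 tilt -1.0000
```

View pics/wrist7.png

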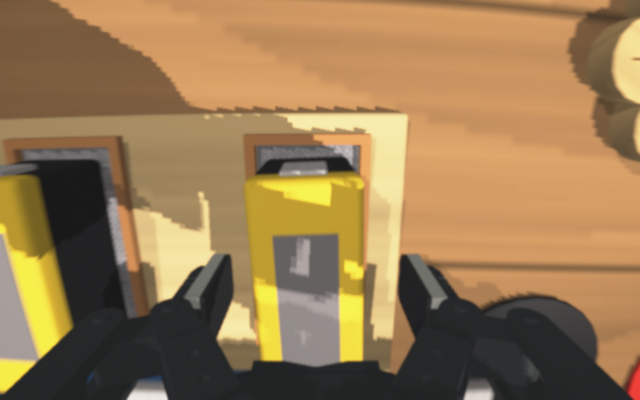

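```bash
python3 -m creep '{"hand":[72,72,35,35,35],"delta_pos":[[-0.002,-0.0025,0.012],[0,0,0],[0,0,0],[0,0,0],[0,0,0]],"turn":[0,0,0,0,0]}' 50
python3 -m creep '{"hand":[35,35,35,35,35],"delta_pos":[[0,0,0],[0,0,0],[0,0,0],[0,0,0],[0,0,0]],"turn":[0,0,0,0,0]}'
python3 st.py
python3 -m creep '{"hand":[35,35,35,35,35],"delta_pos":[[0,0,-0.02],[0,0,-0.035],[0,0,-0.045],[0,0,-0.045],[0,0,-0.025]],"turn":[0,0,0,0,0]}'
python3 -m creep '{"hand":[35,35,35,35,35],"delta_pos":[[0,0,0],[0,0,0],[0,0,0],[0,0,0],[0,0,0]],"turn":[0,0,0,0,0]}'
python3 st.py
```

```text
clock: 16.88
tcp_pos: [0.4636, -0.0323, 0.0437]
orientation: [0.001, -0.021, 1.0, -0.0]
wrist_force: [0.4, 1.0, -0.3]
finger_gap: 0.0413
clock: 17.3
tcp_pos: [0.4637, -0.0323, 0.0437]
orientation: [0.001, -0.021, 1.0, -0.0]
wrist_force: [-0.7, 1.3, 6.5]
finger_gap: 0.0415
[ 0.4637 -0.0323  0.0437] 0.041485098995112706 F [-0.7101  1.3323  6.4925] T [ 0.2074  0.105  -0.0057] v [ 0.0017 -0.0006 -0.0003 -0.0013 -0.0012 -0.0011]
clock: 17.72
tcp_pos: [0.4632, -0.0324, 0.1817]
orientation: [0.002, -0.02, 1.0, -0.001]
wrist_force: [1.5, -0.3, -5.0]
finger_gap: 0.0417
clock: 18.13
tcp_pos: [0.461, -0.0319, 0.1763]
orientation: [-0.002, -0.02, 1.0, 0.001]
wrist_force: [-0.3, 0.3, -4.7]
finger_gap: 0.0413
[ 0.461  -0.0319  0.1763] 0.041278088964432656 F [-0.294   0.2808 -4.6795] T [-0.051  -0.0036 -0.0189] v [ 0.0005 -0.0012  0.0112  0.0039  0.0009  0.0002]
```

```bash
python3 -m creep '{"hand":[35,35,35,35,35],"delta_pos":[[0.05,0,0],[-0.05,0,0],[0.05,0,0],[-0.05,0,0],[0.05,0,0]],"turn":[0,0,0,0,0]}'>/dev/null;python3 st.py
python3 -m creep '{"hand":[35,35,35,35,35],"delta_pos":[[-0.05,0,0],[0.05,0,0],[-0.05,0,0],[0.05,0,0],[-0.05,0,0]],"turn":[0,0,0,0,0]}'>/dev/null;python3 st.py
python3 -m creep '{"hand":[35,35,35,35,35],"delta_pos":[[0,0,0],[0,0,0],[0,0,0],[0,0,0],[0,0,0]],"turn":[0,0,0,0,0]}'>/dev/null;python3 st.py
python3 -m creep '{"hand":[35,35,35,35,35],"delta_pos":[[0.05,0,0],[0.03,0,0],[0,0,0],[0,0,0],[0,0,0]],"turn":[0,0,0,0,0]}' >/dev/null;python3 st.py
python3 -m creep '{"hand":[35,35,35,35,35],"delta_pos":[[0,0,0],[0,0,0],[0,0,0],[0,0,0],[0,0,0]],"turn":[0,0,0,0,0]}' >/dev/null;python3 st.py
python3 -m creep '{"hand":[35,35,35,35,35],"delta_pos":[[-0.05,0,0],[-0.03,0,0],[0,0,0],[0,0,0],[0,0,0]],"turn":[0,0,0,0,0]}' >/dev/null;python3 st.py
python3 -m creep '{"hand":[35,35,35,35,35],"delta_pos":[[0,0,0],[0,0,0],[0,0,0],[0,0,0],[0,0,0]],"turn":[0,0,0,0,0]}' >/dev/null;python3 st.py
```

```text
[ 0.4228 -0.033   0.1605] 0.0412010783289738 F [ 4.9118 -2.8791 -3.1688] T [-0.3475 -0.5736 -0.008 ] v [-0.3553 -1.2029 -0.9898 -0.0853 -0.0549 -0.3796]
[ 0.4266 -0.0245  0.1598] 0.04139437638725436 F [-19.86     5.6208 -14.2356] T [0.6296 1.9861 0.0002] v [0.3533 1.0213 1.3509 0.1741 0.0461 0.3789]
[ 0.4628 -0.0324  0.1789] 0.04122045633502227 F [ 0.9983  0.474  -4.4471] T [-0.0256  0.0079  0.0063] v [-0.0017 -0.0074  0.0022  0.0006 -0.0002 -0.001 ]
[ 0.3995 -0.0352  0.1793] 0.04163150228130221 F [ 0.5699  0.8627 -4.2699] T [ 0.0142 -0.0125  0.0217] v [ 0.0052  0.018   0.0178 -0.003  -0.0005 -0.0016]
[ 0.3987 -0.0348  0.1782] 0.0412286258302862 F [-0.1156 -0.0485 -4.7143] T [-0.034  -0.0004 -0.0704] v [-0.0003  0.     -0.0043  0.0002  0.0013 -0.0018]
[ 0.4617 -0.032   0.1777] 0.040925304674897384 F [-1.0671  0.7094 -4.5481] T [-0.0109  0.0368  0.0068] v [-0.0031 -0.0176 -0.0192  0.0018 -0.0001  0.0004]
[ 0.4622 -0.0322  0.1785] 0.041198314643484835 F [-0.263   0.5018 -5.9784] T [-0.0024  0.0296 -0.0128] v [ 0.      0.0027  0.0033 -0.0006 -0.001   0.0005]
```

```bash
python3 -m creep '{"hand":[35,35,35,35,35],"delta_pos":[[-0.001,0,0.035],[0,0,0.042],[0,0,0.042],[0,0,0.03],[0,0,0.012]],"turn":[0,0,0,0,0]}'
python3 -m creep '{"hand":[35,35,35,35,35],"delta_pos":[[0,0,0.004],[0,0,0.002],[0,0,0.002],[0,0,0],[0,0,0]],"turn":[0,0,0,0,0]}'; python3 st.py
```

```text
clock: 21.47
tcp_pos: [0.4605, -0.0316, 0.0463]
orientation: [-0.003, -0.02, 1.0, 0.001]
wrist_force: [0.3, 0.8, -5.0]
finger_gap: 0.0413
clock: 21.88
tcp_pos: [0.4644, -0.0324, 0.0444]
orientation: [0.001, -0.02, 1.0, -0.0]
wrist_force: [-2.7, 0.3, 0.6]
finger_gap: 0.0411
[ 0.4644 -0.0324  0.0444] 0.04108282853406082 F [-2.7457  0.314   0.5662] T [0.2166 0.939  0.0052] v [-0.      0.002  -0.0003 -0.0044 -0.0004  0.0016]
```

```bash
python3 -m creep '{"hand":[35,35,35,35,35],"delta_pos":[[0,0,0.001],[0,0,0.001],[0,0,0],[0,0,0],[0,0,0]],"turn":[0,0,0,0,0]}'; python3 st.py
python3 - <<'E'
from h import *
c=env.read_camera('wrist'); save(c,'wrist8.png')
c=env.read_camera('side'); cv2.imwrite('pics/side8.png',cv2.resize(c['pixels'][170:320,250:450,::-1],None,fx=3,fy=3,interpolation=cv2.INTER_CUBIC))
E
```

```text
clock: 22.3
tcp_pos: [0.4652, -0.0324, 0.0436]
orientation: [0.002, -0.021, 1.0, -0.0]
wrist_force: [-4.5, 1.3, 11.6]
finger_gap: 0.0417
[ 0.4652 -0.0324  0.0436] 0.041703832836610694 F [-4.452   1.3177 11.6317] T [ 0.4282  1.1976 -0.0548] v [-0.0004  0.0009  0.0002  0.0004 -0.0015 -0.0004]
```

View pics/wrist8.png

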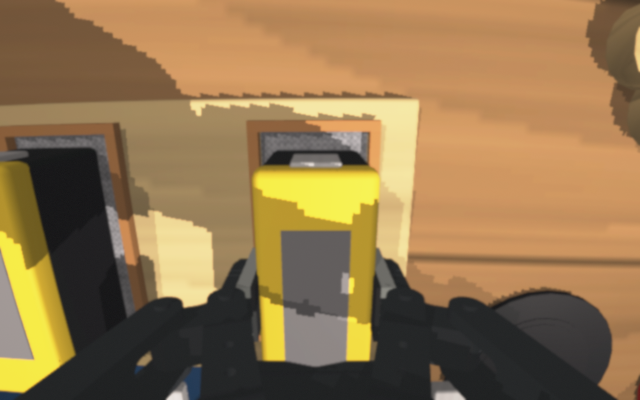

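View pics/side8.png

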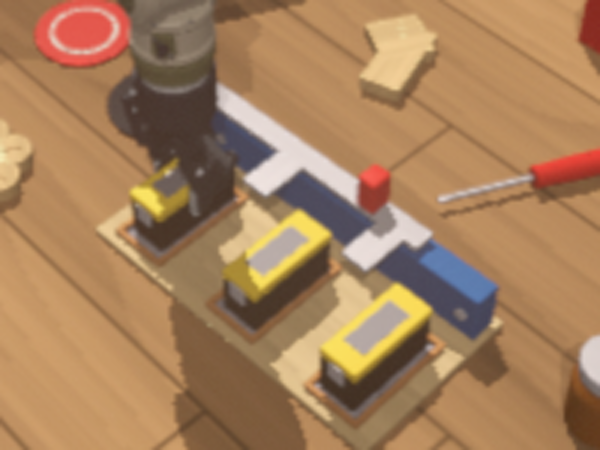

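```bash
python3 -m creep '{"hand":[35,35,35,35,35],"delta_pos":[[0,0,-0.006],[0.004,0,0],[0,0,0],[0,0,0.004],[0,0,0.002]],"turn":[0,0,0,0,0]}'; python3 st.py
```

```text
clock: 22.82
tcp_pos: [0.4607, -0.0325, 0.0436]
orientation: [0.001, -0.02, 1.0, -0.0]
wrist_force: [-11.5, 3.2, 41.8]
finger_gap: 0.0412
[ 0.4607 -0.0325  0.0436] 0.041213396082215345 F [-11.4922   3.2275  41.8264] T [ 0.5662  2.7    -0.0684] v [ 0.004  -0.0023 -0.0033 -0.0052 -0.0023  0.0016]
```

```bash
python3 -m creep '{"hand":[35,35,35,35,35],"delta_pos":[[0,0,-0.003],[0,0,0],[0,0,0],[0,0,0],[0,0,0]],"turn":[0,0,0,0,0]}'; python3 st.py
python3 - <<'E'
from h import *
c=env.read_camera('wrist'); save(c,'wrist9.png')
E
```

```text
clock: 23.23
tcp_pos: [0.4603, -0.0324, 0.0437]
orientation: [0.0, -0.02, 1.0, -0.0]
wrist_force: [0.4, 0.5, -2.3]
finger_gap: 0.0412
[ 0.4603 -0.0324  0.0437] 0.04121053672882772 F [ 0.3589  0.5448 -2.2971] T [-0.0852 -0.0515  0.0104] v [ 0.0002 -0.0001  0.0014  0.002  -0.0001  0.0009]
```

View pics/wrist9.png

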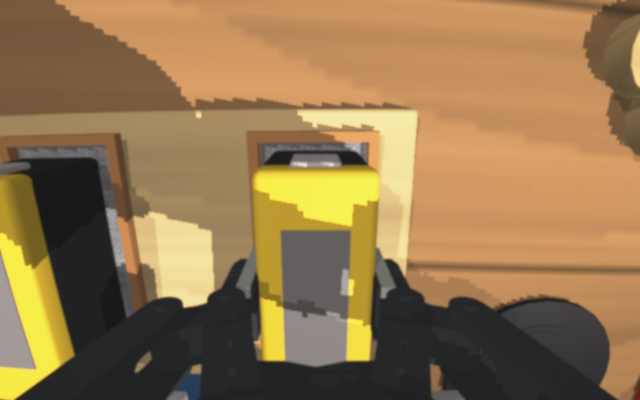

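```bash
python3 -m creep '{"hand":[72,72,72,72,72],"delta_pos":[[0,0,0],[0,0,0],[0,0,0],[0,0,0],[0,0,-0.02]],"turn":[0,0,0,0,0]}'; python3 -m creep '{"hand":[72,72,72,72,72],"delta_pos":[[0,0,-0.03],[0,0,-0.04],[0,0,-0.04],[0,0,-0.04],[0,0,-0.02]],"turn":[0,0,0,0,0]}'
python3 - <<'E'
from h import *
print(to([.472,-.2815,.18],.044))
c=env.read_camera('wrist'); save(c,'wrist10.png');np.save('w10.npy',c,allow_pickle=True)
E
```

```text
clock: 23.7
tcp_pos: [0.458, -0.0318, 0.0579]
orientation: [-0.002, -0.02, 1.0, 0.001]
wrist_force: [-0.1, 0.0, 0.3]
finger_gap: 0.0719
clock: 24.12
tcp_pos: [0.4615, -0.0326, 0.1999]
orientation: [0.002, -0.02, 1.0, -0.001]
wrist_force: [0.7, 0.6, -0.7]
finger_gap: 0.0718
now-axes [-3.000e-04 -3.114e-01  2.520e-02] turned-axes [ 0.0005 -0.3114  0.0248] turn -0.04 tilt -1.0000
```

View pics/wrist10.png

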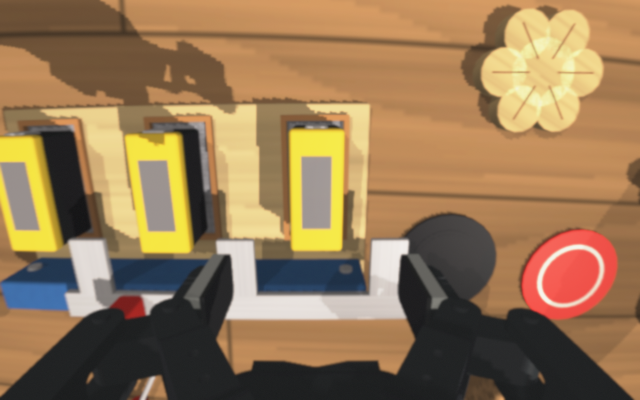

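```bash
python3 -m creep '{"hand":[72,72,72,72,72],"delta_pos":[[0,-0.035,0],[0,-0.045,0],[0,-0.05,0],[0,-0.05,0],[0,-0.05,0]],"turn":[0,0,0,0,0]}'; python3 -m creep '{"hand":[72,72,72,72,72],"delta_pos":[[0,-0.045,0],[0,-0.036,0.01],[0,0,0.045],[0,0,0.045],[0,0,0.045]],"turn":[0,0,0,0,0]}'
python3 - <<'E'
from h import *
print(env.get_state()['tcp_pos'],to([.472,-.2815,.040],.044))
c=env.read_camera('wrist'); save(c,'wrist11.png')
E
```

```text
clock: 24.58
tcp_pos: [0.4673, -0.2177, 0.1956]
orientation: [0.0, -0.021, 1.0, 0.0]
wrist_force: [1.6, 0.9, -0.0]
finger_gap: 0.072
clock: 25.0
tcp_pos: [0.4701, -0.282, 0.0785]
orientation: [0.001, -0.02, 1.0, -0.0]
wrist_force: [0.2, -0.1, 0.0]
finger_gap: 0.0716
[ 0.47014706 -0.28201683  0.07851845] now-axes [-0.0023  0.0006  0.0482] turned-axes [-0.0023  0.0005  0.0481] turn -0.06 tilt -1.0000
```

View pics/wrist11.png

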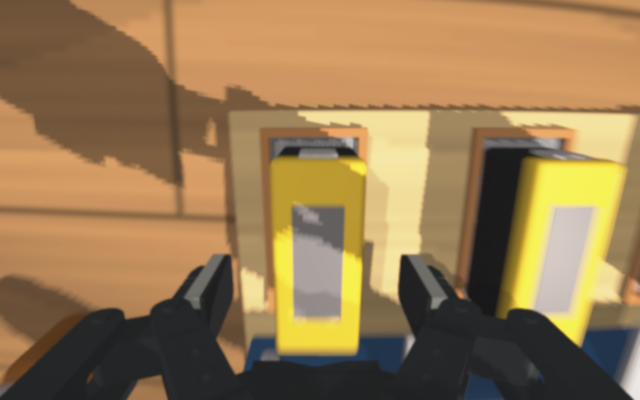

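```bash
python3 -m creep '{"hand":[72,72,72,35,35],"delta_pos":[[-0.001,0,0.03],[0,0,0.012],[0,0,0],[0,0,0],[0,0,0]],"turn":[0,0,0,0,0]}' 60
python3 -m creep '{"hand":[35,35,35,35,35],"delta_pos":[[0,0,0],[0,0,0],[0,0,0],[0,0,0],[0,0,0]],"turn":[0,0,0,0,0]}'
python3 st.py
python3 -m creep '{"hand":[35,35,35,35,35],"delta_pos":[[0,0,-0.02],[0,0,-0.035],[0,0,-0.045],[0,0,-0.045],[0,0,-0.025]],"turn":[0,0,0,0,0]}'
python3 -m creep '{"hand":[35,35,35,35,35],"delta_pos":[[0,0,0],[0,0,0],[0,0,0],[0,0,0],[0,0,0]],"turn":[0,0,0,0,0]}'
python3 st.py
python3 -m creep '{"hand":[35,35,35,35,35],"delta_pos":[[0.05,0,0],[-0.05,0,0],[0.05,0,0],[-0.05,0,0],[0.05,0,0]],"turn":[0,0,0,0,0]}'>/dev/null;python3 st.py
python3 -m creep '{"hand":[35,35,35,35,35],"delta_pos":[[-0.05,0,0],[0.05,0,0],[-0.05,0,0],[0.05,0,0],[-0.05,0,0]],"turn":[0,0,0,0,0]}'>/dev/null;python3 st.py
python3 -m creep '{"hand":[35,35,35,35,35],"delta_pos":[[0,0,0],[0,0,0],[0,0,0],[0,0,0],[0,0,0]],"turn":[0,0,0,0,0]}'>/dev/null;python3 st.py
python3 -m creep '{"hand":[35,35,35,35,35],"delta_pos":[[0.05,0,0],[0.03,0,0],[0,0,0],[0,0,0],[0,0,0]],"turn":[0,0,0,0,0]}' >/dev/null;python3 st.py
python3 -m creep '{"hand":[35,35,35,35,35],"delta_pos":[[0,0,0],[0,0,0],[0,0,0],[0,0,0],[0,0,0]],"turn":[0,0,0,0,0]}' >/dev/null;python3 st.py
python3 -m creep '{"hand":[35,35,35,35,35],"delta_pos":[[-0.05,0,0],[-0.03,0,0],[0,0,0],[0,0,0],[0,0,0]],"turn":[0,0,0,0,0]}' >/dev/null;python3 st.py
python3 -m creep '{"hand":[35,35,35,35,35],"delta_pos":[[0,0,0],[0,0,0],[0,0,0],[0,0,0],[0,0,0]],"turn":[0,0,0,0,0]}' >/dev/null;python3 st.py
```

```text
clock: 25.47
tcp_pos: [0.4719, -0.2815, 0.0479]
orientation: [0.001, -0.021, 1.0, -0.001]
wrist_force: [0.4, 0.2, 0.5]
finger_gap: 0.0493
clock: 25.88
tcp_pos: [0.4722, -0.2815, 0.0483]
orientation: [0.002, -0.021, 1.0, -0.001]
wrist_force: [-0.9, 2.5, 6.6]
finger_gap: 0.041
[ 0.4722 -0.2815  0.0483] 0.04095674062167677 F [-0.8827  2.5098  6.6384] T [ 0.1591  0.0009 -0.0436] v [-0.0001 -0.0014 -0.0001  0.0002 -0.0017 -0.0004]
clock: 26.3
tcp_pos: [0.4719, -0.2816, 0.1865]
orientation: [0.002, -0.02, 1.0, -0.001]
wrist_force: [1.4, -0.4, -4.5]
finger_gap: 0.041
clock: 26.72
tcp_pos: [0.4699, -0.28, 0.1802]
orientation: [-0.001, -0.02, 1.0, 0.001]
wrist_force: [-0.2, -0.6, -3.4]
finger_gap: 0.0408
[ 0.4699 -0.28    0.1802] 0.040830339464377544 F [-0.2408 -0.6271 -3.4277] T [-0.0021 -0.0628 -0.0171] v [-0.0004 -0.0004  0.01    0.0037  0.0018 -0.001 ]
[ 0.4359 -0.28    0.1698] 0.040789715542023555 F [ 1.1202 -4.6461 -3.6416] T [-0.4929 -0.0566  0.0168] v [-0.7208 -0.9438 -1.0398 -0.2218 -0.1011 -0.7321]
[ 0.4493 -0.2707  0.168 ] 0.040855778458573966 F [-4.3396  3.1606 -7.8002] T [ 0.3738  0.2619 -0.054 ] v [0.7089 0.8057 1.3035 0.2592 0.0907 0.7305]
[ 0.4714 -0.2813  0.1833] 0.040990732252023813 F [-0.5473 -0.5047 -3.6474] T [0.0206 0.0737 0.0067] v [-0.0004 -0.0049 -0.0021  0.0021 -0.0026 -0.0023]
[ 0.4077 -0.2841  0.1833] 0.04109360620978172 F [ 1.1274 -0.1899 -3.1504] T [-0.0171 -0.1268  0.0356] v [ 0.0106  0.0182  0.0155 -0.0041  0.0004 -0.0001]
[ 0.4073 -0.2834  0.1821] 0.040965293189213124 F [ 0.3772  0.3931 -2.9498] T [ 0.0104 -0.0118  0.035 ] v [-0.0023 -0.0026 -0.002  -0.0001  0.0023 -0.0002]
[ 0.4704 -0.2804  0.1817] 0.04104644844533885 F [-0.714   0.1224 -4.1463] T [-0.0117  0.1483  0.0084] v [-0.0127 -0.0135 -0.0173  0.0016 -0.001   0.0014]
[ 0.4706 -0.281   0.1824] 0.04072056046375849 F [ 0.3356 -0.0476 -3.0671] T [-0.0289  0.056  -0.0222] v [ 0.0014  0.003   0.0029 -0.0001  0.0001  0.0014]
```

```bash
python3 -m creep '{"hand":[35,35,35,35,35],"delta_pos":[[0.05,0,0],[0.025,0,0],[0.005,0,0],[0,0,0],[0,0,0]],"turn":[0,0,0,0,0]}' >/dev/null;python3 st.py
python3 -m creep '{"hand":[35,35,35,35,35],"delta_pos":[[0,0,0],[0,0,0],[0,0,0],[0,0,0],[0,0,0]],"turn":[0,0,0,0,0]}' >/dev/null;python3 st.py
python3 -m creep '{"hand":[35,35,35,35,35],"delta_pos":[[-0.05,0,0],[-0.025,0,0],[-0.005,0,0],[0,0,0],[0,0,0]],"turn":[0,0,0,0,0]}' >/dev/null;python3 st.py
python3 -m creep '{"hand":[35,35,35,35,35],"delta_pos":[[0,0,0],[0,0,0],[0,0,0],[0,0,0],[0,0,0]],"turn":[0,0,0,0,0]}' >/dev/null;python3 st.py
python3 -m creep '{"hand":[35,35,35,35,35],"delta_pos":[[0.05,0,0],[-0.05,0,0],[0.05,0,0],[-0.05,0,0],[0,0,0]],"turn":[0,0,0,0,0]}' >/dev/null;python3 st.py
```

```text
[ 0.4074 -0.2839  0.1827] 0.04109566564931708 F [-1.228  -0.4467 -3.3618] T [-0.0022 -0.0504  0.0132] v [ 0.0126  0.0117  0.0193 -0.0041  0.0009 -0.0011]
[ 0.4074 -0.2834  0.1822] 0.04097190274105018 F [ 0.2585  0.2833 -4.4493] T [ 0.0595 -0.0196  0.015 ] v [-0.0055 -0.0033 -0.0018 -0.0005 -0.002  -0.0006]
[ 0.4705 -0.2805  0.1818] 0.041039246314231385 F [-1.1245 -0.8818 -4.1533] T [-0.0034  0.1742  0.0186] v [-0.0131 -0.0142 -0.0193  0.0033 -0.001  -0.0007]
[ 0.4706 -0.281   0.1824] 0.04084461386104798 F [-0.0356 -0.6279 -4.3012] T [ 0.002   0.1122 -0.0179] v [ 0.0036  0.0025  0.0038 -0.001   0.0024 -0.002 ]
[ 0.4682 -0.2784  0.1768] 0.04048734536888582 F [ 3.0869 -1.9358 -2.7971] T [-0.1829 -0.1825 -0.0002] v [-0.0005 -0.0527  0.1097 -0.0176 -0.0236 -0.054 ]
```

```bash
python3 - <<'E'
from h import *
print(to([.561,.251,.145],.042))
E
python3 -m creep '{"hand":[35,35,35,35,35],"delta_pos":[[0,0.005,-0.02],[0,0.015,-0.02],[0,0.03,-0.01],[-0.003,0.04,0],[-0.005,0.045,0]],"turn":[0,0,0,0,0]}'
python3 -m creep '{"hand":[35,35,35,35,35],"delta_pos":[[-0.006,0.045,0],[-0.006,0.045,0],[-0.006,0.045,0],[-0.006,0.045,0],[-0.006,0.045,0]],"turn":[0,0,0,0,0]}'
python3 -m creep '{"hand":[35,35,35,35,35],"delta_pos":[[-0.006,0.045,0],[-0.006,0.045,0],[-0.006,0.045,0],[-0.006,0.04,0],[-0.006,0.035,0]],"turn":[0,0,0,0,0]}'
python3 - <<'E'
from h import *
print(to([.561,.251,.145],.042))
E
```

```text
now-axes [-0.1418  0.6564  0.0441] turned-axes [-0.1436  0.6563  0.0398] turn -0.04 tilt -0.9999
clock: 32.13
tcp_pos: [0.4734, -0.1732, 0.2235]
orientation: [0.001, -0.019, 1.0, -0.001]
wrist_force: [1.2, 1.1, -4.0]
finger_gap: 0.0408
clock: 32.55
tcp_pos: [0.4896, 0.0097, 0.223]
orientation: [0.001, -0.02, 1.0, -0.0]
wrist_force: [0.7, -0.1, -3.7]
finger_gap: 0.0407
clock: 32.97
tcp_pos: [0.5067, 0.1792, 0.223]
orientation: [0.001, -0.021, 1.0, 0.0]
wrist_force: [0.7, -1.7, -3.8]
finger_gap: 0.0409
now-axes [-0.0715  0.0867  0.0976] turned-axes [-0.0716  0.0868  0.0975] turn 0.00 tilt -1.0000
```

```bash
python3 -m creep '{"hand":[35,35,35,35,35],"delta_pos":[[-0.02,0.025,0.01],[-0.02,0.025,0.02],[-0.015,0.018,0.03],[-0.012,0.01,0.025],[-0.005,0.005,0.012]],"turn":[0,0,0,0,0]}'
python3 -m creep '{"hand":[35,35,35,35,35],"delta_pos":[[0,0,0],[0,0,0],[0,0,0],[0,0,0],[0,0,0]],"turn":[0,0,0,0,0]}'
python3 st.py
python3 - <<'E'
from h import *
print(to([.561,.251,.145],.042))
for n in ['wrist','top','side']:
    c=env.read_camera(n); save(c,n+'20.png')
    if n!='wrist': np.save(n+'20.npy',c,allow_pickle=True)
E
```

```text
clock: 33.38
tcp_pos: [0.5615, 0.2467, 0.142]
orientation: [-0.001, -0.021, 1.0, -0.0]
wrist_force: [-0.7, 0.4, -4.4]
finger_gap: 0.0409
clock: 33.8
tcp_pos: [0.5621, 0.2452, 0.1465]
orientation: [0.001, -0.02, 1.0, 0.0]
wrist_force: [-0.5, 0.1, -4.3]
finger_gap: 0.0411
[0.5621 0.2452 0.1465] 0.04114998251486054 F [-0.5045  0.1033 -4.2559] T [-0.03    0.0835  0.0176] v [ 0.0037  0.0028 -0.002  -0.003  -0.0005  0.0009]
now-axes [0.0011 0.0072 0.0018] turned-axes [0.0011 0.0072 0.0018] turn -0.02 tilt -1.0000
```

View pics/wrist20.png

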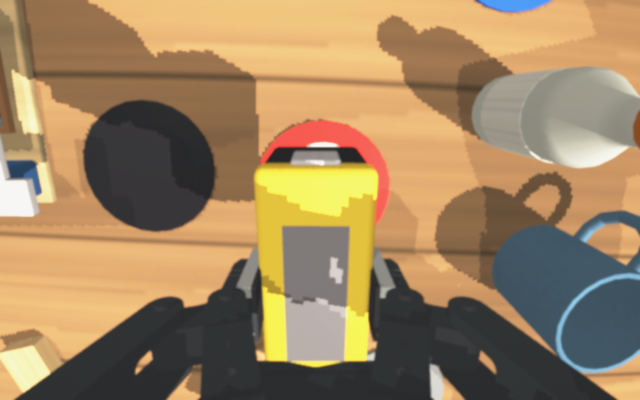

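View pics/top20.png

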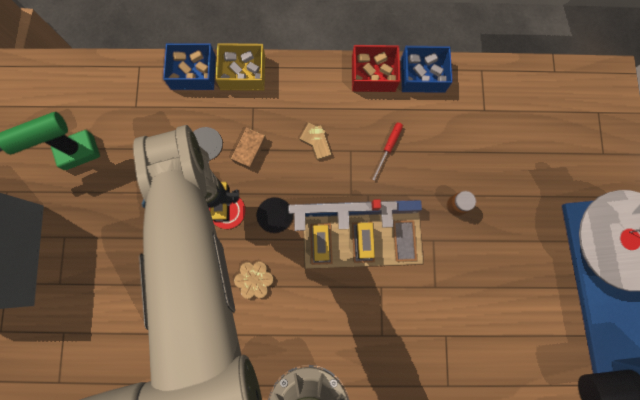

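View pics/side20.png

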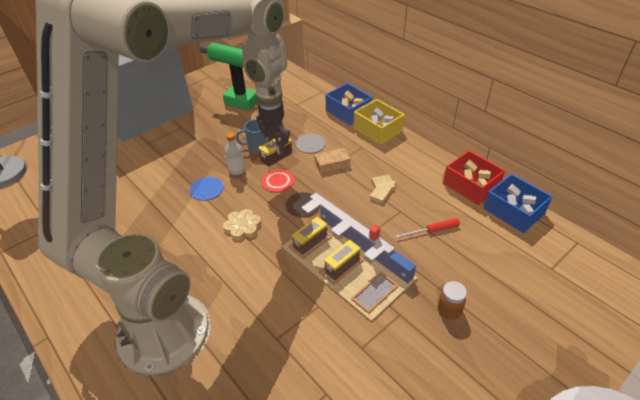

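```bash
python3 -m creep '{"hand":[35,35,35,35,35],"delta_pos":[[0.001,0.004,0.001],[0,0.003,0],[0,0,0],[0,0,0],[0,0,0]],"turn":[0,0,0,0,0]}'
python3 st.py
python3 - <<'E'
from h import *
np.set_printoptions(precision=4,suppress=True)
c=np.load('top20.npy',allow_pickle=True).item(); d=np.load('side20.npy',allow_pickle=True).item()
# predicted outlines: rack origin/yaw, lids nominal, tabs at lock .06
o=np.array([.4665,-.1585]);y=.043;X=np.array([np.cos(y),np.sin(y)]);Y=np.array([-np.sin(y),np.cos(y)])
out=[]
for cam,(r0,r1,c0,c1) in ((c,(180,290,270,440)),(d,(180,320,270,430))):
    S=4;im=cv2.resize(cam['pixels'][r0:r1,c0:c1,::-1],None,fx=S,fy=S,interpolation=cv2.INTER_CUBIC)
    def box(cx,cy,hx,hy,z,col):
        P=[np.r_[o+X*(cx+a*hx)+Y*(cy+b*hy),z] for a,b in ((-1,-1),(1,-1),(1,1),(-1,1))]
        q=((proj(cam,P)-[c0,r0]+.5)*S).astype(int); cv2.polylines(im,[q.reshape(-1,1,2)],True,col,1)
    for ny in (.125,0,-.125): box(0,ny,.055,.026,.014,(0,255,0))
    for ny in (.125,0): box(0,ny,.05,.021,.064,(255,0,255))
    for ny in (.125,0,-.125): box(.055,ny+.06,.02,.015,.075,(255,255,0))
    out.append(im)
cv2.imwrite('pics/ct.png',out[0]);cv2.imwrite('pics/cs.png',out[1])
E
```

```text
clock: 34.37
tcp_pos: [0.5605, 0.2513, 0.1438]
orientation: [-0.0, -0.021, 1.0, -0.0]
wrist_force: [-0.1, 0.3, -3.6]
finger_gap: 0.0406
[0.5605 0.2513 0.1438] 0.040614969907009024 F [-0.1188  0.3166 -3.634 ] T [ 0.0151  0.0609 -0.0222] v [-0.0029 -0.0008  0.0004 -0.0022  0.0004 -0.0013]
```

View pics/ct.png

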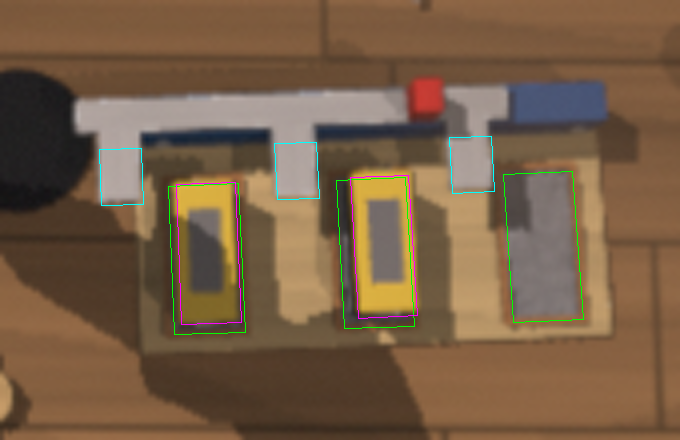

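View pics/cs.png

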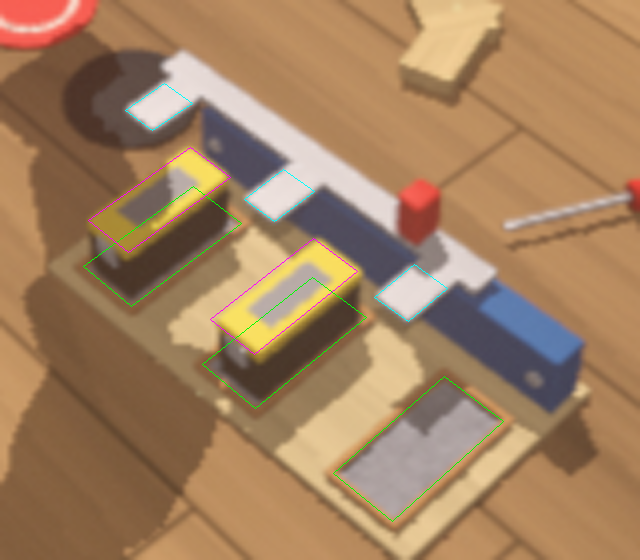

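```bash
python3 - <<'E'
from h import *
print(env.hand_in()); print(env.get_state()['clock'])
E
```

```text
the job is handed in; nothing more can be done
None
the job is handed in; nothing more can be done
```

The job is handed in. The lock is at its end stop, and the arm is holding the rattling case, from the right nest, still over the red mat.

- **Lock:** I gripped the red grip and slid it until it pressed against the stop at about 40 N. A later check in the wrist camera put it at about 61 mm, against 60 mm at the stop. It had started about 12 mm short of fully locked. In the last pictures the tabs match the 60 mm position.
- **Cases:** I lifted and shook all three. The middle and left cases were quiet. The right one rattled: its side force during the shake was much lower than the others', and the wrist torque swung by up to 0.2 Nm depending on which way it last moved. The torque readings are noisy (about 0.03 Nm), so the verdict comes from comparing the three cases, not from one clear reading.
- **Left case:** on its first return it jammed slightly against the nest while being lowered. I lifted it a little, moved it about 4 mm back toward the robot and lowered it again; the contact force rose to about 42 N while it seated. The last top and side pictures match outlines of the left and middle cases seated in their nests.
- **Final hold:** the tool was at (0.561, 0.251, 0.144), level and still, gripping at 60 N. The underside of the case was about 10 cm above the mat. The clock read 34.4 s at the last check before handing in.
- **Bench:** the last top and side pictures showed nothing else moved. I checked this by eye, without measuring each item.

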